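Lower the souvenir display deck, load it and light it

TASK

Get the souvenir display ready. Work both orange wedges backward out from under the heavy deck in small tugs, without raising the deck or letting it drop, and lay them side by side, flat, in the grey tray. Once the deck is down, set every gift box that is there flat in a compartment of its own on the deck, and last of all turn the lamp selector to the blue mark; leave the jar, mascot and pen cup where they stand.

Things in the scene. Friction and masses are not known exactly. Their poses are not given: they have to be found in the camera images.
- deck (a joint): Tilt of the heavy display deck about its hinge, rad: 0 = flat on its stop, about 0.10 = as propped by the wedges. The deck is a 2 kg wooden board 170 x 170 x 18 mm; flat, its underside lies 4 mm and its top 22 mm above the table. Nothing but the two wedges holds it up: as the last one is drawn back slowly the deck sinks with it and reaches its stop just as the thin end leaves.
- stand_mid (a point): Middle of the fixed display stand at table height. Its axes: x along the hinge, +y from the hinge towards the deck's free edge (85 mm away), z up. Behind the hinge, 112 mm from the middle in -y, an aluminium lamp bar stands 78 mm high.
- deck_edge (a point): Middle of the lower corner line of the deck's free edge (moves with the deck).
- wedge0_grip (a point): Loose orange wedge (140 g), one of two alike: centre of its upright black handle, 16 (wedge x) x 30 mm (wedge y), 26 to 63 mm above the underside; this point is 47 mm up. Handle block 36 x 36 x 26 mm; from it the 36 mm wide ramp runs 100 mm in the wedge's -y, falling from 26 to 3 mm. At the start it stands on the table, about 80 mm of ramp under the deck's free edge; it comes out along its own +y.
- wedge1_grip (a point): Centre of the handle of the second orange wedge, like the first, under the same edge about 90 mm beside it on the stand's +x side.
- wedge0_tip (a point): Thin end of the first wedge, 118 mm from the handle's centre in the wedge's -y, 2 mm above its underside. Drawing a wedge out takes roughly 5 to 15 N; let go half-way, it stays jammed where it is by friction.
- wedge1_tip (a point): Thin end of the second wedge, likewise.
- tray_in (a point): Centre of the inner floor of the fixed shallow grey tray for the wedges, floor 5 mm above the table; inside 120 mm (tray x) by 180 mm (tray y), walls 20 mm high above the table. Axes are the tray's.
- knob (a joint): Angle of the lamp selector knob, rad, growing clockwise seen from above. It clicks into four detents: 0 = black mark, 0.6 = white, 1.2 = blue, 1.8 = yellow; between detents it springs to the nearer one (up to about 0.06 N m).
- knob_grip (a point): On the axis of the selector knob, in the middle of its black bar handle (42 mm long, 14 mm thick, top 12 mm above this point, bottom of the bar 18 mm below it); this point is 65 mm above the table, in a grey box 120 x 120 x 35 mm. The point turns with the knob: its x axis lies along the bar and the white pointer line is on the +x half.
- gift0_mid (a point): Centre of a rigid gift box, red with a yellow ribbon, 40 (x) x 60 (y) x 36 mm high (z), about 120 g; may be absent. At the start it lies on the table.
- gift1_mid (a point): Centre of a rigid gift box, green with a white ribbon, 40 (x) x 60 (y) x 36 mm high (z), about 120 g; may be absent. At the start it lies on the table.
- gift2_mid (a point): Centre of a rigid gift box, yellow with a red ribbon, 40 (x) x 60 (y) x 36 mm high (z), about 120 g; may be absent. At the start it lies on the table.
- gift3_mid (a point): Centre of a rigid gift box, white with a blue ribbon, 40 (x) x 60 (y) x 36 mm high (z), about 120 g; may be absent. At the start it lies on the table.
- cell0 (a point): Centre of the floor of deck compartment 0, 76 x 76 mm inside, parted by blue strips 6 mm wide and 8 mm high, centres 82 mm apart; the point's axes are the deck's, parallel to the strips.
- cell1 (a point): Centre of the floor of deck compartment 1, 76 x 76 mm inside, parted by blue strips 6 mm wide and 8 mm high, centres 82 mm apart; the point's axes are the deck's, parallel to the strips.
- cell2 (a point): Centre of the floor of deck compartment 2, 76 x 76 mm inside, parted by blue strips 6 mm wide and 8 mm high, centres 82 mm apart; the point's axes are the deck's, parallel to the strips.
- cell3 (a point): Centre of the floor of deck compartment 3, 76 x 76 mm inside, parted by blue strips 6 mm wide and 8 mm high, centres 82 mm apart; the point's axes are the deck's, parallel to the strips.
- bottle: Bystander: white jar with blue label, 64 mm wide, 150 mm high; origin under its centre.
- mascot: Bystander: yellow duck mascot, 60 mm wide, 84 mm high; origin under its centre.
- pencup: Bystander: green cup with pens, 76 mm wide, 140 mm high; origin under its centre.
Things that resemble listed ones, but are neither listed nor needed, are in the scene too. There is more than one size of the part that bears tray_in; the job needs the smallest.

How it is judged:
On the way, in this order (a step that is already met when the one before it is completed fails the run):
1. both wedges are drawn wholly clear of the deck and the deck lies flat (value of joint deck below 0.012 rad and y of each of wedge0_tip, wedge1_tip in the frame of stand_mid above 0.085 m), for 0.2 s.
2. both wedges lie flat in the tray and every gift box flat in a compartment, let go (value of joint deck below 0.012 rad and x of wedge0_grip in the frame of tray_in between -0.061 and 0.061 m and y of wedge0_grip in the frame of tray_in between -0.091 and 0.091 m and x of wedge0_tip in the frame of tray_in between -0.061 and 0.061 m and y of wedge0_tip in the frame of tray_in between -0.091 and 0.091 m and x of wedge1_grip in the frame of tray_in between -0.061 and 0.061 m and y of wedge1_grip in the frame of tray_in between -0.091 and 0.091 m and x of wedge1_tip in the frame of tray_in between -0.061 and 0.061 m and y of wedge1_tip in the frame of tray_in between -0.091 and 0.091 m and z of wedge0_grip in the frame of tray_in between 0.035 and 0.055 m and angle between each of wedge0_grip, wedge1_grip's own z axis and vertical below 0.1 rad and z of wedge1_grip in the frame of tray_in between 0.035 and 0.055 m and ((horizontal distance between gift0_mid and cell0 below 0.026 m and z of gift0_mid in the frame of cell0 between 0.012 and 0.024 m and angle between the z axis of gift0_mid and the z axis of cell0, either way round below 0.1 rad) or (horizontal distance between gift0_mid and cell1 below 0.026 m and z of gift0_mid in the frame of cell1 between 0.012 and 0.024 m and angle between the z axis of gift0_mid and the z axis of cell1, either way round below 0.1 rad) or (horizontal distance between gift0_mid and cell2 below 0.026 m and z of gift0_mid in the frame of cell2 between 0.012 and 0.024 m and angle between the z axis of gift0_mid and the z axis of cell2, either way round below 0.1 rad) or (horizontal distance between gift0_mid and cell3 below 0.026 m and z of gift0_mid in the frame of cell3 between 0.012 and 0.024 m and angle between the z axis of gift0_mid and the z axis of cell3, either way round below 0.1 rad)) and ((horizontal distance between gift1_mid and cell0 below 0.026 m and z of gift1_mid in the frame of cell0 between 0.012 and 0.024 m and angle between the z axis of gift1_mid and the z axis of cell0, either way round below 0.1 rad) or (horizontal distance between gift1_mid and cell1 below 0.026 m and z of gift1_mid in the frame of cell1 between 0.012 and 0.024 m and angle between the z axis of gift1_mid and the z axis of cell1, either way round below 0.1 rad) or (horizontal distance between gift1_mid and cell2 below 0.026 m and z of gift1_mid in the frame of cell2 between 0.012 and 0.024 m and angle between the z axis of gift1_mid and the z axis of cell2, either way round below 0.1 rad) or (horizontal distance between gift1_mid and cell3 below 0.026 m and z of gift1_mid in the frame of cell3 between 0.012 and 0.024 m and angle between the z axis of gift1_mid and the z axis of cell3, either way round below 0.1 rad)) and ((horizontal distance between gift2_mid and cell0 below 0.026 m and z of gift2_mid in the frame of cell0 between 0.012 and 0.024 m and angle between the z axis of gift2_mid and the z axis of cell0, either way round below 0.1 rad) or (horizontal distance between gift2_mid and cell1 below 0.026 m and z of gift2_mid in the frame of cell1 between 0.012 and 0.024 m and angle between the z axis of gift2_mid and the z axis of cell1, either way round below 0.1 rad) or (horizontal distance between gift2_mid and cell2 below 0.026 m and z of gift2_mid in the frame of cell2 between 0.012 and 0.024 m and angle between the z axis of gift2_mid and the z axis of cell2, either way round below 0.1 rad) or (horizontal distance between gift2_mid and cell3 below 0.026 m and z of gift2_mid in the frame of cell3 between 0.012 and 0.024 m and angle between the z axis of gift2_mid and the z axis of cell3, either way round below 0.1 rad)) and ((horizontal distance between gift3_mid and cell0 below 0.026 m and z of gift3_mid in the frame of cell0 between 0.012 and 0.024 m and angle between the z axis of gift3_mid and the z axis of cell0, either way round below 0.1 rad) or (horizontal distance between gift3_mid and cell1 below 0.026 m and z of gift3_mid in the frame of cell1 between 0.012 and 0.024 m and angle between the z axis of gift3_mid and the z axis of cell1, either way round below 0.1 rad) or (horizontal distance between gift3_mid and cell2 below 0.026 m and z of gift3_mid in the frame of cell2 between 0.012 and 0.024 m and angle between the z axis of gift3_mid and the z axis of cell2, either way round below 0.1 rad) or (horizontal distance between gift3_mid and cell3 below 0.026 m and z of gift3_mid in the frame of cell3 between 0.012 and 0.024 m and angle between the z axis of gift3_mid and the z axis of cell3, either way round below 0.1 rad)) and contact force between the fingers and gift0 below 0.2 N and contact force between the fingers and gift1 below 0.2 N and contact force between the fingers and gift2 below 0.2 N and contact force between the fingers and gift3 below 0.2 N and contact force between the fingers and wedge0 below 0.2 N and contact force between the fingers and wedge1 below 0.2 N), for 0.2 s.
3. the selector stands at the blue mark (value of joint knob between 1.08 and 1.32 rad), for 0.3 s.
At the end, for the whole second after the job is handed in: Deck flat (0.012 rad), wedges flat within the tray, each gift box present flat on a compartment's floor (centres within 26 mm seen from above, tilt under 0.1 rad), knob within 0.12 rad of blue (1.2), all let go and at rest (all of step 2 and all of step 3 and linear speed of each of gift0, gift1, gift2, gift3, wedge0, wedge1 below 0.03 m/s); the robot touches nothing.
It fails at once if the deck is let drop or slam (faster than 0.8 rad/s) (velocity of joint deck above 0.8 rad/s or velocity of joint deck below -0.8 rad/s).
It fails at once if the deck is raised above where the wedges held it (over 0.14 rad) (value of joint deck above 0.14 rad).
It fails at once if the jar is moved over 30 mm (distance of bottle from where it was at the start of the episode above 0.03 m).
It fails at once if the mascot is moved over 30 mm (distance of mascot from where it was at the start of the episode above 0.03 m).
It fails at once if the pen cup is moved over 30 mm (distance of pencup from where it was at the start of the episode above 0.03 m).
Of gift0, gift1, gift2, gift3 only 2 to 4 are there at a start; the rules pass over those that are not, and their reading is None.
At some moment in a run one of gift0, gift1, gift2, gift3 may be knocked a few centimetres aside while the robot is not near it.
Once in a run the grip may slacken for a moment while it holds something.
It also fails if it takes over 210 s, if anything falls off the work surface, if the arm or the gripper's body presses on something with over 40 N, if the wrist force passes 120 N, or if a joint passes its speed limit or range.

ROBOT

A 7-joint arm with a two-finger parallel gripper is mounted at the origin on the work surface. World frame = base frame: x ahead of the robot, y to its left, z up, the work surface at z = 0. Lengths are in m, angles in rad, forces in N, time in s.
With the tool pointing down it reaches from about 0.4 to 0.875 m from the base axis. Payload 19.3 kg.
Tool frame: the origin (TCP) lies midway between the tips of the shut fingers; the grasp point (between the pads) lies 19 mm behind it; z points along the fingers, y is the line along which they close (so a half turn about z gives the same grasp; the last joint's range is limited). The gripper opens to 85 mm and grips with 20 to 120 N. Pads are 22 mm wide; open, the fingers measure 114 mm over their backs; the gripper's body (76 mm by 85 mm) begins 54 mm behind the grasp point. The pads swing forward as they close: fully open they stand 13 mm farther back than shut.
Start: joints at [-1.254, 0.521, -0.036, 1.599, 0.021, 1.021, -0.113], TCP at [0.236, 0.579, 0.207] pointing down, gripper open.
Joint ranges: [-2.91, 2.91], [-0.3, 2.13], [-1.5, 1.42], [0.17, 2.43], [-1.26, 4.41], [0.16, 1.93], [-2.52, 2.52]. Speed limits (rad/s): [1.89, 1.89, 2.39, 2.39, 3.01, 3.01, 3.01].

INTERFACE

Orientations are given as [roll, pitch, yaw] about the fixed x, y, z axes, in that order (R = Rz(yaw) Ry(pitch) Rx(roll)).
In Python, from workcell import * gives the robot as it stands. The module is installed in compiled form; this text tells all that it offers.
- The arm moves only by the tool play_rows, never from a script. Its argument "deltas" is a list of rows, each a list of 7 numbers: the shift along the tool's x, y, z in units of 500 mm (1.0 is 500 mm), then the turn, a rotation vector about the tool's x, y, z in units of 120 degrees (1.0 is 120 degrees), then the closure, from 0 (fully open) to 1 (shut). A call has 1 to 10 rows; each row is the pose to reach, as a shift and turn from the pose commanded when the call began, along the tool's axes at that moment; what a row does not reach only later rows make up. A row lasts 1/10 s, in which the tool goes at most 50 mm and 8.59 degrees, less where a joint would pass 70% of its speed; a pose out of reach is approached as far as the arm can. A call with a number of a shift or a turn outside -1 to 1 is refused whole. A call with a gripper value outside its range is refused whole. The fingers move at their own pace and stop on an object; "newtons" is the grip in N (left out, the last holds). Time passes only in rows, so rows that repeat a pose let the fingers close. It gives the time, the measured TCP pose, the force, the opening and the grip force at its end, in the units of the state.
- observe(): the state, without advancing time (a new reading comes with each control period).
- grab_frame(name): name is "scene" or "top" or "wrist"; returns the picture (480x640x3 uint8, red, green, blue); there is no depth.
- get_calibration(name): a dict with "fovy" (degrees; the focal length in pixels is half the picture's height over the tangent of half this angle, whatever the lens; pixels are square), "cx", "cy" (the principal point, pixels), "xyz" and "rotation" of the camera in the world. Camera axes: x right, y down, z forward; pixel columns grow to the right and rows downward; lengths in m; the calibration is good to about 2 mm. The wrist camera is an equidistant fisheye: a pixel r from the principal point sees the ray r / f radians off the axis. A picture is of the moment at which its call begins: read the wrist's pose just before it. get_calibration takes no time and is no camera call; for the wrist camera it gives the pose at the moment of the call.
- job_done(): hands the job in; it is judged then, once.
The state is a dict: "clock": time; "qpos": joint angles; "qd": joint speeds; "joint_efforts": joint torques, N m; "position": TCP position; "tool_rot": TCP orientation; "force": force on the tool from outside, world axes, zero at the start; "moment": the same for the moment, N m; "grip_width": finger opening in m; "finger_force": force on a finger pad.
Only numpy, scipy, OpenCV 4.12 (cv2) and the standard library are available. Lean on these libraries where they do the work, as an engineer would, in place of code of your own. Each camera call takes 0.05 s, during which the arm holds its last target. There are 200 camera calls.

## Working session

There is one attempt and no reset: what is moved stays moved. The work goes in short steps, Python scripts to look and compute and a tool call to move; the robot and the scene stay as the last step left them, time stands still between calls to the robot, and variables do not carry over. Pictures are saved under pics/ and viewed, at most 14 in all, crops included, and the job is handed in when it is done.

Besides the shell and the picture viewer there is one more tool, called after "Request:" as name(argument=value, ...) on one line, values as JSON. play_rows: Moves the arm, as the interface text tells. Its arguments: {"type":"object","properties":{"deltas":{"type":"array"},"newtons":{"type":"number"}},"required":["deltas"]}

```bash
mkdir -p pics; ls; python3 - <<'E'
from workcell import *
import cv2
s=observe();print({k:s[k] for k in('clock','position','tool_rot','grip_width','force')})
for n in('scene','top'):
    cv2.imwrite(f'pics/{n}0.png',grab_frame(n)[:,:,::-1]);print(n,get_calibration(n))
print(get_calibration('wrist'))
E
```

```text
pics
{'clock': 0.0, 'position': array([0.23568109, 0.57846306, 0.20690053]), 'tool_rot': array([-3.14041493e+00,  1.08931814e-04,  2.75476400e+00]), 'grip_width': 0.08568073893159647, 'force': array([ 0.52744236,  0.04583557, -0.60228004])}
scene {'fovy': 52.795758556478674, 'cx': 324.2160934345932, 'cy': 247.35140548395367, 'xyz': array([ 1.16154794, -0.58571139,  0.73419046]), 'rotation': array([-2.20989967, -0.01356295,  0.90708504])}
top {'fovy': 52.167640649930604, 'cx': 322.45560989756234, 'cy': 232.67607433254085, 'xyz': array([ 0.39833263, -0.06856815,  1.11315032]), 'rotation': array([-3.05148438,  0.02010357, -1.5651341 ])}
{'fovy': 65.70646984690485, 'cx': 320.2826302880868, 'cy': 229.65789512566533, 'xyz': array([0.16211343, 0.60813985, 0.37341613]), 'rotation': array([2.82807869e+00, 3.46130847e-04, 1.18454842e+00])}
```

View pics/top0.png

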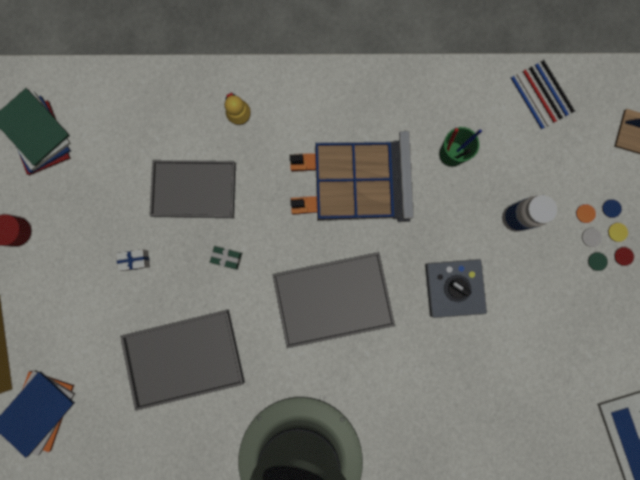

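View pics/scene0.png

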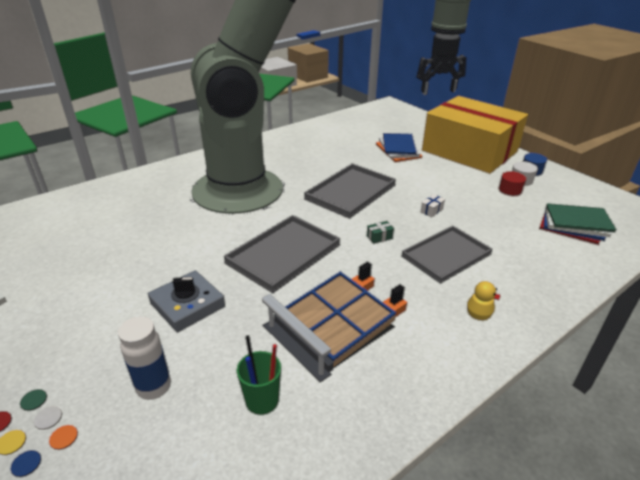

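Candidates seen in the top view:
- **Wedges:** orange with black handles at (300,162) and (300,205). The orange discs and books at the edge are decoys.
- **Trays:** (193,188) is the smallest. (333,299) and (182,358) are larger.
- **Gifts:** white/blue at (132,260) and green/white at (225,257). The huge yellow box at the left edge (0,350) is a decoy.
- **Knob:** (458,288).

I'll measure these next.

```bash
cat > h.py <<'E'
from workcell import *
import numpy as np, cv2
from scipy.spatial.transform import Rotation as Ro
def cast(name,uv,z,cal=None):
    c=cal or get_calibration(name); R=Ro.from_euler('xyz',c['rotation']).as_matrix()
    f=240/np.tan(np.radians(c['fovy'])/2); uv=np.atleast_2d(np.array(uv,float))
    d=(uv-[c['cx'],c['cy']])/f
    if name=='wrist':
        r=np.linalg.norm(d,axis=1,keepdims=True)+1e-9
        d=np.c_[d/r*np.sin(r),np.cos(r)]
    else: d=np.c_[d,np.ones(len(d))]
    d=d@R.T; o=np.array(c['xyz']); return (o+d*((z-o[2])/d[:,2])[:,None])
def proj(name,P,cal=None):
    c=cal or get_calibration(name); R=Ro.from_euler('xyz',c['rotation']).as_matrix()
    f=240/np.tan(np.radians(c['fovy'])/2); q=(np.atleast_2d(P)-c['xyz'])@R
    if name=='wrist':
        r=np.linalg.norm(q[:,:2],axis=1,keepdims=True); return q[:,:2]/(r+1e-9)*np.arctan2(r,q[:,2:])*f+[c['cx'],c['cy']]
    return q[:,:2]/q[:,2:]*f+[c['cx'],c['cy']]
def plan(p,yaw):
    s=observe();R=Ro.from_euler('xyz',s['tool_rot'])
    d=R.inv().apply(np.array(p)-s['position'])/.5
    a=(R.inv()*Ro.from_euler('xyz',[np.pi,0,yaw])).as_rotvec()/(2*np.pi/3)
    print('row',np.round(d,4),np.round(a,4),'dist',np.linalg.norm(d)*500); return d,a
def rect(mask,roi,name,z,minA=20,cal=None):
    m=np.zeros_like(mask);x0,y0,x1,y1=roi;m[y0:y1,x0:x1]=mask[y0:y1,x0:x1]
    cs,_=cv2.findContours(m,cv2.RETR_EXTERNAL,cv2.CHAIN_APPROX_NONE)
    out=[]
    for c in sorted(cs,key=cv2.contourArea,reverse=True):
        if cv2.contourArea(c)<minA: continue
        P=cast(name,c[:,0,:],z,cal)[:,:2].astype(np.float32)
        r=cv2.minAreaRect(P*1000); out.append((np.round(r[0],1),np.round(r[1],1),round(r[2],1)))
    return out
E
python3 - <<'E'
from h import *
im=cv2.imread('pics/top0.png');hsv=cv2.cvtColor(im,cv2.COLOR_BGR2HSV);h,s,v=cv2.split(hsv)
u=lambda m:(m.astype(np.uint8)*255)
print('orange z13',rect(u((h<18)&(s>170)&(v>120)),(285,145,318,216),'top',.02))
print('black handle',rect(u(v<45),(285,145,318,216),'top',.063,8))
print('tray',rect(u((v<110)),(140,150,245,228),'top',.01,500))
g=rect(u((v>0)&(h>55)&(h<95)&(s>60)),(200,235,250,280),'top',.036,5);print('green',g)
b=rect(u((h>100)&(h<130)&(s>100)),(110,240,155,280),'top',.036,5);print('blue ribbon',b)
print('whitegift val',[im[260,x].tolist() for x in range(110,156,3)])
print('strips',rect(u((h>100)&(h<130)&(s>110)),(305,135,396,225),'top',.034,300))
print('knob box',rect(u(v<110),(415,250,495,325),'top',.035,300), 'black',rect(u(v<45),(435,268,482,312),'top',.04,8))
print(cast('top',[(316,143),(316,219),(390,143),(392,219)],.035)[:,:2])
cv2.imwrite('pics/crop0.png',np.vstack([cv2.resize(im[140:225,280:420],(700,425)) ]))
E
```

```text
orange z13 [(array([659.1, -14.5]), array([25.5, 18.2]), 0.4)]
black handle [(array([654.3,  10.7]), array([17.8, 24. ]), 0.7), (array([556.7,   7.9]), array([14.1, 24.2]), 7.3)]
tray [(array([598.3, 252.3]), array([195.7, 134.3]), 89.3)]
green [(array([424.1, 154.5]), array([23.7,  9. ]), 76.4), (array([447.7, 148.5]), array([23.9,  8.8]), 74.4), (array([433.6, 191.3]), array([16.8,  9. ]), 76.4), (array([456.9, 184.6]), array([17.2,  8.5]), 76.3)]
blue ribbon [(array([431.8, 375.2]), array([57.4, 28.9]), 74.6)]
whitegift val [[130, 136, 136], [132, 138, 138], [117, 115, 113], [98, 82, 75], [89, 69, 60], [83, 58, 47], [79, 49, 34], [74, 43, 26], [89, 69, 60], [101, 89, 83], [112, 102, 97], [104, 102, 100], [52, 50, 50], [89, 91, 91], [132, 138, 137], [134, 140, 141]]
strips []
knob box [(array([ 376.2, -335.8]), array([120.4, 125.6]), 4.7)] black [(array([ 375.1, -340.5]), array([49.6, 44.7]), 44.6)]
[[ 0.69784352 -0.03068986]
 [ 0.52599912 -0.03186662]
 [ 0.69785622 -0.19648379]
 [ 0.52654961 -0.19973959]]
```

View pics/crop0.png

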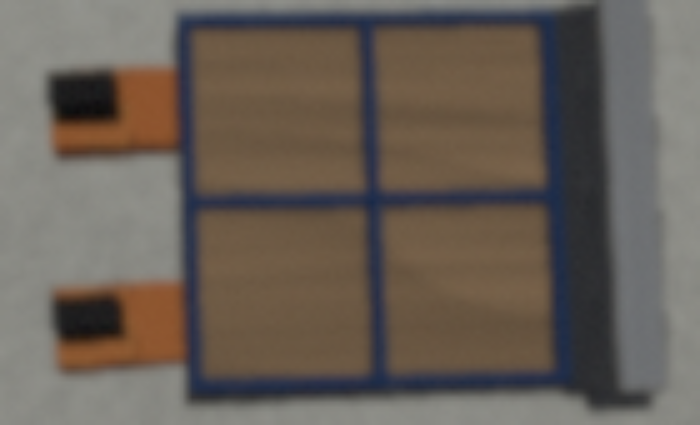

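The crop confirms the two orange wedges with black handles under the blue-stripped deck. I'll move in for a wrist view.

```bash
python3 -c "
from h import *
plan([.61,.07,.21],np.pi/2)
plan([.42,.32,.21],2.2)"
```

```text
row [-1.077  -0.6595 -0.0053] [-4.000e-04  3.000e-04  5.653e-01] dist 631.4479753981508
row [-0.5365 -0.3398 -0.0057] [-5.000e-04  1.000e-04  2.649e-01] dist 317.52209052867903
```

Request:
play_rows(deltas=[[-0.08,-0.05,0,0,0,0.04,0],[-0.16,-0.1,0,0,0,0.09,0],[-0.24,-0.15,0,0,0,0.14,0],[-0.32,-0.2,0,0,0,0.19,0],[-0.4,-0.25,0,0,0,0.24,0],[-0.48,-0.3,0,0,0,0.29,0],[-0.56,-0.35,0,0,0,0.34,0],[-0.64,-0.4,0,0,0,0.39,0],[-0.72,-0.45,0,0,0,0.44,0],[-0.8,-0.5,0,0,0,0.49,0]])

```text
clock: 1.1
position: [0.5126, 0.1947, 0.2075]
tool_rot: [-3.141, -0.0, 1.724]
force: [0.5, 0.7, 0.9]
grip_width: 0.0855
finger_force: 0.0
```

```bash
python3 -c "
from h import *
plan([.61,.07,.21],np.pi/2)"
```

```text
row [-0.2762  0.1543 -0.0051] [-0.     -0.      0.0733] dist 158.20894184282218
```

Request:
play_rows(deltas=[[-0.09,0.05,0,0,0,0.02,0],[-0.18,0.1,0,0,0,0.05,0],[-0.276,0.154,0,0,0,0.073,0],[-0.276,0.154,0,0,0,0.073,0],[-0.276,0.154,0,0,0,0.073,0]])

```text
clock: 1.6
position: [0.61, 0.0704, 0.2069]
tool_rot: [-3.141, 0.001, 1.573]
force: [-0.9, -0.1, -0.3]
grip_width: 0.0852
finger_force: 0.0
```

```bash
python3 -c "
from h import *
c=get_calibration('wrist');im=grab_frame('wrist')[:,:,::-1].copy();cv2.imwrite('pics/w1.png',im)
import pickle;pickle.dump(c,open('w1.pkl','wb'))
s=observe();print(s['position'],s['tool_rot'],c)
h,sa,v=cv2.split(cv2.cvtColor(im,cv2.COLOR_BGR2HSV));u=lambda m:m.astype(np.uint8)*255
print(rect(u(v<40),(0,0,640,480),'wrist',.063,150,c))
print(rect(u((h<18)&(sa>150)&(v>80)),(0,0,640,480),'wrist',.026,150,c))
"
```

```text
[0.60928308 0.07222972 0.20696735] [-3.14059472e+00  6.77152379e-06  1.57532686e+00] {'fovy': 65.70646984690485, 'cx': 320.2826302880868, 'cy': 229.65789512566533, 'xyz': array([0.60941885, 0.14914372, 0.37326932]), 'rotation': array([2.82816134e+00, 8.08752569e-05, 2.74098785e-03])}
[(array([ 611.8, -258.6]), array([1450. ,  621.6]), 0.1), (array([331.7, 195.3]), array([175.7,  91.9]), 65.1), (array([482.4, 177.5]), array([21.4, 11.3]), 77.1)]
[(array([562.1,  -2.8]), array([36.3, 57.7]), 5.3), (array([659.5,   0.9]), array([34.8, 56.3]), 2.0)]
```

View pics/w1.png

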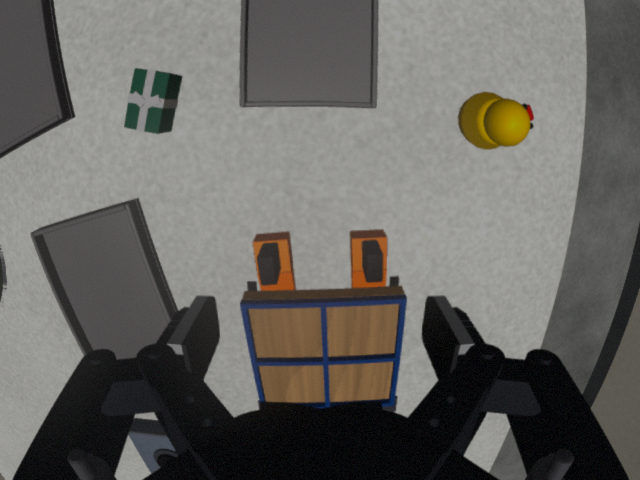

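The wrist view shows wedge0 at about (272,262), wedge1 at about (369,260), the green gift at (152,101), and the small tray's near edge at y≈105. I'll pin the corners down.

```bash
python3 -c "
from h import *;import pickle
c=pickle.load(open('w1.pkl','rb'));im=cv2.imread('pics/w1.png')
r=im[215:310,230:410];cv2.imwrite('pics/c1.png',cv2.resize(r,(720,380),interpolation=cv2.INTER_CUBIC))
h,sa,v=cv2.split(cv2.cvtColor(im,cv2.COLOR_BGR2HSV));u=lambda m:m.astype(np.uint8)*255
for roi in((254,236,286,288),(354,236,388,284)):
    print(rect(u((v<75)&(sa<150)),roi,'wrist',.063,50,c))
"
```

```text
[(array([562.4,  15.5]), array([19.9, 40.6]), 3.2)]
[(array([656.8,  18.3]), array([16.7, 40.5]), 3.6)]
```

View pics/c1.png

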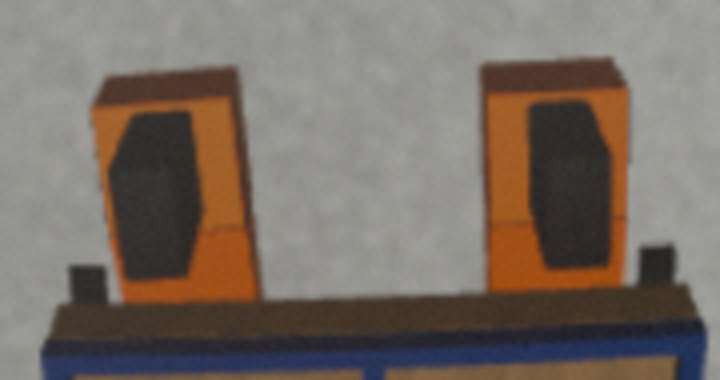

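```bash
python3 -c "
from h import *;import pickle
c=pickle.load(open('w1.pkl','rb'))
f=lambda L,z:cast('wrist',np.array(L)/4+[230,215],z,c)[:,:2]
for L in([(93,106),(232,97),(111,233),(246,226)],[(487,95),(629,88),(490,228),(627,217)]):
    P=f(L,.026);d=(P[0]+P[1]-P[2]-P[3])/2;e=P[1]-P[0]+P[3]-P[2];print(P.mean(0),np.degrees(np.arctan2(-d[0],d[1])),np.degrees(np.arctan2(e[1],e[0])),np.linalg.norm(d))
P=f([(45,345),(703,325)],.041);print('deck edge top',P)
plan([.562,.009,.15],1.606)
"
```

```text
[0.56135528 0.00767218] 4.258496507046476 4.08100242406197 0.035142726796426306
[0.65975292 0.01024914] 3.0127222041285724 3.777173269658698 0.035797568571103715
deck edge top [[ 0.52827285 -0.03650478]
 [ 0.69781963 -0.03032982]]
row [-0.126 -0.095  0.114] [-0.0005 -0.     -0.0146] dist 97.35998180698063
```

```bash
python3 -c "
from h import *
plan([.5613,.0085,.12],1.642)
plan([.5613,.0085,.032],1.642)
"
```

```text
row [-0.127  -0.0964  0.174 ] [-0.0005 -0.     -0.0318] dist 118.01344482028878
row [-0.127  -0.0962  0.35  ] [-0.0005 -0.     -0.0318] dist 192.29515585471998
```

Request:
play_rows(deltas=[[-0.06,-0.05,0.05,0,0,-0.016,0],[-0.127,-0.096,0.12,0,0,-0.032,0],[-0.127,-0.096,0.17,0,0,-0.032,0],[-0.127,-0.096,0.22,0,0,-0.032,0.3],[-0.127,-0.096,0.28,0,0,-0.032,0.4],[-0.127,-0.096,0.33,0,0,-0.032,0.5],[-0.127,-0.096,0.35,0,0,-0.032,0.5],[-0.127,-0.096,0.35,0,0,-0.032,0.6],[-0.127,-0.096,0.35,0,0,-0.032,0.8],[-0.127,-0.096,0.35,0,0,-0.032,1]], newtons=60)

```text
clock: 2.65
position: [0.5623, 0.009, 0.0339]
tool_rot: [3.14, -0.001, 1.643]
force: [-2.8, 1.9, 4.1]
grip_width: 0.0136
finger_force: 58.6
```

Request:
play_rows(deltas=[[0,0,0,0,0,0,1],[0,0,0,0,0,0,1],[0,0,0,0,0,0,1]], newtons=60)

```text
clock: 2.95
position: [0.5622, 0.0091, 0.0338]
tool_rot: [3.14, -0.001, 1.643]
force: [-3.6, 2.1, 7.4]
grip_width: 0.0137
finger_force: 59.1
```

Request:
play_rows(deltas=[[0,0,-0.002,0,0,0,1],[0.01,0,-0.002,0,0,0,1],[0.02,0,-0.002,0,0,0,1],[0.03,0,-0.002,0,0,0,1],[0.04,0,-0.002,0,0,0,1],[0.05,0,-0.002,0,0,0,1],[0.06,0,-0.002,0,0,0,1]], newtons=80)

```text
clock: 3.65
position: [0.5606, 0.0379, 0.0344]
tool_rot: [3.14, 0.001, 1.642]
force: [-3.1, -14.0, 26.5]
grip_width: 0.0127
finger_force: 82.2
```

Request:
play_rows(deltas=[[0,0,-0.002,0,0,0,1],[0,0,-0.004,0,0,0,1],[0,0,-0.004,0,0,0,1]], newtons=70)

```text
clock: 3.95
position: [0.5597, 0.0388, 0.0355]
tool_rot: [-3.142, -0.0, 1.643]
force: [0.0, 0.2, -1.6]
grip_width: 0.0127
finger_force: 78.9
```

Request:
play_rows(deltas=[[0.01,0,0,0,0,0,1],[0.02,0,0,0,0,0,1],[0.03,0,0,0,0,0,1],[0.04,0,-0.001,0,0,0,1],[0.05,0,-0.002,0,0,0,1],[0.06,0,-0.002,0,0,0,1],[0.06,0,-0.002,0,0,0,1]])

```text
clock: 4.65
position: [0.5576, 0.0693, 0.0365]
tool_rot: [-3.142, -0.0, 1.644]
force: [0.3, -0.5, -1.0]
grip_width: 0.0127
finger_force: 78.9
```

Request:
play_rows(deltas=[[0.03,0,-0.002,0,0,0,1],[0.06,0,-0.004,0,0,0,1],[0.1,0,-0.004,0,0,0,1],[0.12,0,-0.06,0,0,0,1],[0.16,0,-0.13,0,0,0,1],[0.24,0.02,-0.13,0,0,0.02,1],[0.33,0.04,-0.13,0,0,0.04,1],[0.42,0.058,-0.13,0,0,0.04,1],[0.458,0.058,-0.13,0,0,0.04,1],[0.458,0.058,-0.13,0,0,0.04,1]])

```text
clock: 5.65
position: [0.5684, 0.3036, 0.1009]
tool_rot: [-3.141, -0.001, 1.564]
force: [-0.7, -1.2, -1.1]
grip_width: 0.0128
finger_force: 78.9
```

```bash
python3 -c "
from h import *
c=get_calibration('wrist');im=grab_frame('wrist')[:,:,::-1].copy();cv2.imwrite('pics/w2.png',im)
t=grab_frame('top')[:,:,::-1].copy();cv2.imwrite('pics/t2.png',t)
s=observe();print(s['position'],s['tool_rot'],s['grip_width'],s['force'])
cv2.imwrite('pics/m2.png',np.hstack([cv2.resize(im,(440,330)),cv2.resize(t[100:330,100:420],(360,330))]))
"
```

```text
[0.56951605 0.29908951 0.10126326] [-3.14121243e+00  6.24958624e-04  1.55981933e+00] 0.012710309561939555 [-0.04588893 -0.90857915 -1.26886374]
```

View pics/m2.png

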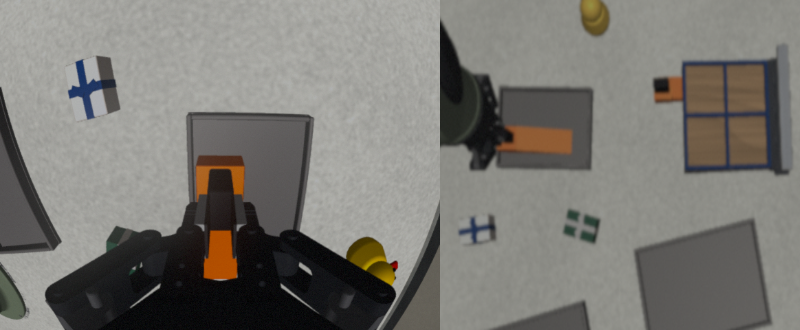

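The wedge is held and level over the left half of the small tray. I'll lower it, release, and retreat.

Request:
play_rows(deltas=[[0,0,0.06,0,0,0,1],[0,0,0.1,0,0,0,1],[0,0,0.116,0,0,0,1],[0,0,0.118,0,0,0,1],[0,0,0.118,0,0,0,0.7],[0,0,0.118,0,0,0,0.5],[0,0,0.118,0,0,0,0.5],[0,0,0.05,0,0,0,0.5],[0,0,-0.03,0,0,0,0.5],[0,0,-0.06,0,0,0,0.5]])

```text
clock: 6.75
position: [0.5716, 0.2993, 0.1356]
tool_rot: [3.138, -0.002, 1.559]
force: [0.7, -0.1, 0.2]
grip_width: 0.0426
finger_force: 0.0
```

```bash
python3 -c "
from h import *
s=observe();print(s['position'],s['tool_rot'],s['grip_width'],s['force'])
plan([.6597,.0103,.13],1.635)
plan([.6597,.0103,.036],1.635)
"
```

```text
[0.57162998 0.29928473 0.13561808] [ 3.13759594e+00 -2.45016620e-03  1.55854008e+00] 0.04264537031680937 [ 0.70929275 -0.08835315  0.21840376]
row [-0.5758  0.1832  0.0106] [ 0.002  -0.0011 -0.0365] dist 302.15901202275893
row [-0.5763  0.1824  0.1986] [ 0.002  -0.0011 -0.0365] dist 318.107319395
```

Request:
play_rows(deltas=[[-0.09,0.03,0,0,0,-0.006,0.5],[-0.18,0.06,0,0,0,-0.012,0.5],[-0.27,0.09,0,0,0,-0.018,0.5],[-0.36,0.12,0,0,0,-0.024,0.5],[-0.45,0.15,0,0,0,-0.03,0.5],[-0.53,0.18,0,0,0,-0.036,0.5],[-0.576,0.187,0,0,0,-0.036,0.5],[-0.576,0.187,0.04,0,0,-0.036,0.5],[-0.576,0.187,0.12,0,0,-0.036,0.5],[-0.576,0.187,0.19,0,0,-0.036,0.5]])

```text
clock: 7.75
position: [0.6603, 0.0096, 0.0357]
tool_rot: [3.141, -0.0, 1.634]
force: [0.6, 0.2, -0.4]
grip_width: 0.0426
finger_force: 0.0
```

```bash
python3 -c "
from h import *
c=get_calibration('wrist');im=grab_frame('wrist')[:,:,::-1].copy();cv2.imwrite('pics/w3.png',cv2.resize(im[40:330,150:500],(700,580)))
s=observe();print(s['position'],s['tool_rot'],s['grip_width'],s['force'])
"
```

```text
[0.6571869  0.00987648 0.02993028] [-3.13554468e+00 -1.64807241e-04  1.63444943e+00] 0.042633434882373374 [-4.72848506  0.90300165 -7.06536745]
```

View pics/w3.png

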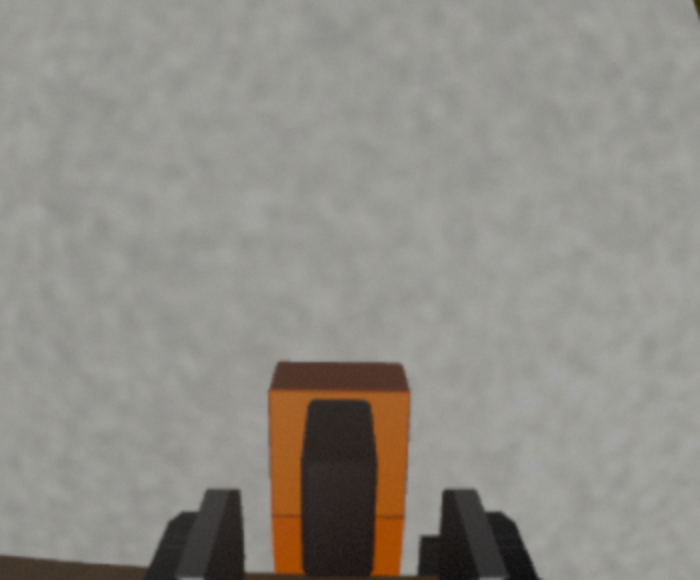

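Fingers straddle the wedge1 handle, which sits at (340,490) in the crop. I'll close.

Request:
play_rows(deltas=[[0,0,-0.002,0,0,0,0.6],[0,0,-0.002,0,0,0,0.8],[0,0,-0.002,0,0,0,1],[0,0,-0.002,0,0,0,1],[0,0,-0.002,0,0,0,1],[0,0,-0.002,0,0,0,1]], newtons=70)

```text
clock: 8.4
position: [0.6612, 0.0098, 0.0393]
tool_rot: [3.139, -0.0, 1.634]
force: [-1.6, 0.0, 10.8]
grip_width: 0.0001
finger_force: 5.1
```

Request:
play_rows(deltas=[[0.01,0,0,0,0,0,1],[0.02,0,0,0,0,0,1],[0.03,0,0,0,0,0,1],[0.04,0,0,0,0,0,1],[0.04,0,0,0,0,0,1]])

```text
clock: 8.9
position: [0.6601, 0.0294, 0.0393]
tool_rot: [3.139, 0.001, 1.634]
force: [-0.3, -1.7, 8.4]
grip_width: -0.0002
finger_force: 4.2
```

The fingers closed to zero, so I'll look.

```bash
python3 -c "
from h import *
c=get_calibration('wrist');im=grab_frame('wrist')[:,:,::-1].copy()
t=grab_frame('scene')[:,:,::-1].copy()
s=observe();print(s['position'],s['tool_rot'],s['grip_width'],s['force'])
cv2.imwrite('pics/m4.png',np.hstack([cv2.resize(im[150:330,220:420],(440,400)),cv2.resize(t[230:360,280:460],(360,400))]))
"
```

```text
[0.6600663  0.02943131 0.03926773] [3.13881492e+00 3.01392209e-04 1.63418417e+00] 0.0003843601339275327 [-0.16060047 -1.25508897  8.298002  ]
```

View pics/m4.png

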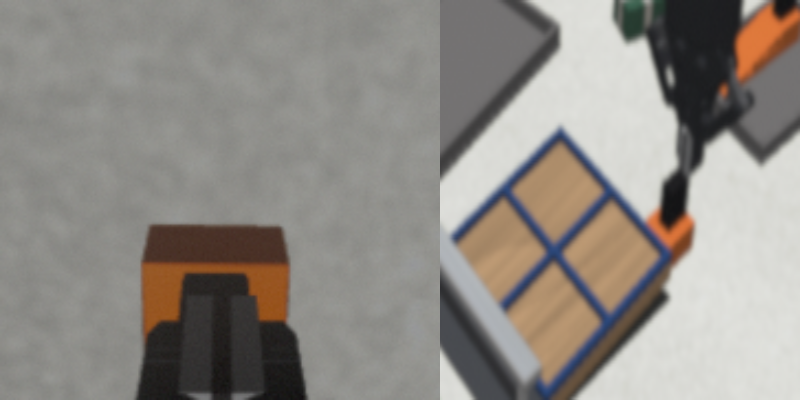

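```bash
python3 -c "
from h import *
c=get_calibration('wrist')
P=cast('wrist',[(285,268.4),(351.4,268.4)],.026,c);print('block back edge',P)
P=cast('wrist',[(302,273.5),(333,273.5)],.026,c);print('handle back bottom',P)
p=observe()['position'];print(p,proj('wrist',[p,p+[0,0,.019],p+[0,0,.03]],c))
P=cast('wrist',[(303,283),(339,283)],.063,c);print('fingertips if z=63',P)
P=cast('wrist',[(303,283),(339,283)],.039,c);print('fingertips if z=39',P)
"
```

```text
block back edge [[0.64114002 0.02729273 0.026     ]
 [0.67621461 0.02950241 0.026     ]]
handle back bottom [[0.65027261 0.02493784 0.026     ]
 [0.66670555 0.02597585 0.026     ]]
[0.6600663  0.02943131 0.03926773] [[321.08112282 277.61913139]
 [321.3078261  295.69832647]
 [321.46102772 307.93001871]]
fingertips if z=63 [[0.65168298 0.03758987 0.063     ]
 [0.66700909 0.03854318 0.063     ]]
fingertips if z=39 [[0.6512801  0.02575506 0.039     ]
 [0.66918445 0.02686875 0.039     ]]
```

Block edges show wedge1 hasn't moved, but the fingertips rode over the handle top because I was too high. I'll rise, open, go back and descend deeper.

Request:
play_rows(deltas=[[0,0,-0.06,0,0,0,1],[0,0,-0.1,0,0,0,0.7],[0,0,-0.1,0,0,0,0.5],[-0.02,0,-0.1,0,0,0,0.5],[-0.04,0,-0.1,0,0,0,0.5],[-0.04,0,-0.05,0,0,0,0.5],[-0.04,0,-0.01,0,0,0,0.5],[-0.04,0,0.01,0,0,0,0.5],[-0.04,0,0.01,0,0,0,0.5],[-0.04,0,0.01,0,0,0,0.5]])

```text
clock: 10.0
position: [0.6604, 0.0092, 0.0329]
tool_rot: [3.141, 0.0, 1.634]
force: [0.4, -0.6, -0.2]
grip_width: 0.0427
finger_force: 0.0
```

```bash
python3 -c "
from h import *
c=get_calibration('wrist');im=grab_frame('wrist')[:,:,::-1].copy();
t=grab_frame('scene')[:,:,::-1].copy()
s=observe();print(s['position'],s['tool_rot'],s['grip_width'],s['force'])
p=s['position'];print(proj('wrist',[p,p+[.02,0,0],p+[-.02,0,0]],c)-[180,180])
cv2.imwrite('pics/m5.png',np.hstack([cv2.resize(im[180:330,220:420],(440,330)),cv2.resize(t[230:340,310:430],(360,330))]))
"
```

```text
[0.66072504 0.00951985 0.03344298] [3.14037725e+00 7.65546932e-05 1.63416697e+00] 0.04253873671848955 [ 1.27902567 -0.14493736 -0.0746233 ]
[[141.77703092  97.40303446]
 [182.03877788  99.50146624]
 [101.25819323  94.91444966]]
```

View pics/m5.png

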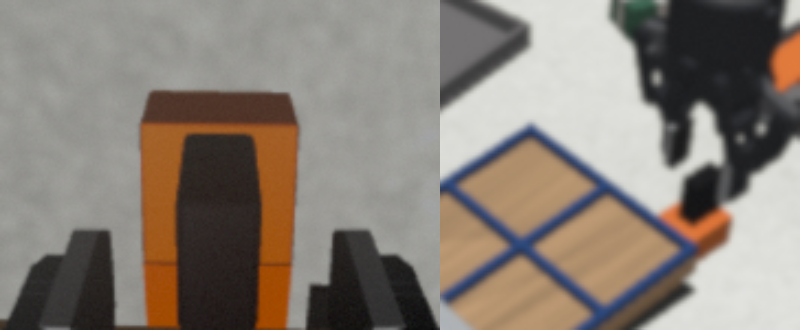

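Fingers straddle only the handle's top, so I'll go about 13 mm lower before closing.

Request:
play_rows(deltas=[[0,0,0.015,0,0,0,0.5],[0,0,0.026,0,0,0,0.5],[0,0,0.026,0,0,0,0.5],[0,0,0.026,0,0,0,0.5]])

```text
clock: 10.5
position: [0.66, 0.0097, 0.0193]
tool_rot: [-3.141, 0.0, 1.634]
force: [-0.2, 0.9, -0.2]
grip_width: 0.0428
finger_force: 0.0
```

Request:
play_rows(deltas=[[0,0,0,0,0,0,0.6],[0,0,0,0,0,0,0.75],[0,0,0,0,0,0,0.9],[0,0,0,0,0,0,1],[0,0,0,0,0,0,1],[0,0,0,0,0,0,1]], newtons=50)

```text
clock: 11.1
position: [0.6599, 0.0097, 0.0198]
tool_rot: [-3.141, -0.0, 1.634]
force: [-3.0, -0.0, 5.9]
grip_width: 0.0147
finger_force: 49.3
```

Request:
play_rows(deltas=[[0,0,-0.002,0,0,0,1],[0.01,0,-0.002,0,0,0,1],[0.02,0,-0.002,0,0,0,1],[0.03,0,-0.003,0,0,0,1],[0.03,0,-0.003,0,0,0,1]], newtons=60)

```text
clock: 11.6
position: [0.6589, 0.0263, 0.0207]
tool_rot: [-3.141, -0.001, 1.636]
force: [0.1, 2.8, -9.0]
grip_width: 0.0144
finger_force: 58.8
```

Request:
play_rows(deltas=[[0.005,0,0.002,0,0,0,1],[0.012,0,0.002,0,0,0,1],[0.02,0,0.002,0,0,0,1],[0.028,0,0.002,0,0,0,1],[0.036,0,0.002,0,0,0,1],[0.044,0,0.002,0,0,0,1],[0.05,0,0.002,0,0,0,1],[0.05,0,0.002,0,0,0,1]])

```text
clock: 12.4
position: [0.6578, 0.0502, 0.0202]
tool_rot: [3.141, -0.0, 1.635]
force: [-0.3, -2.2, -3.7]
grip_width: 0.0146
finger_force: 59.5
```

Request:
play_rows(deltas=[[0.008,0,0,0,0,0,1],[0.016,0,0,0,0,0,1],[0.024,0,0,0,0,0,1],[0.032,0,0,0,0,0,1],[0.04,0,0,0,0,0,1],[0.048,0,0,0,0,0,1],[0.056,0,0,0,0,0,1],[0.06,0,0,0,0,0,1],[0.06,0,0,0,0,0,1]])

```text
clock: 13.3
position: [0.656, 0.0797, 0.0203]
tool_rot: [3.141, 0.0, 1.634]
force: [0.2, -2.3, -3.5]
grip_width: 0.0143
finger_force: 59.5
```

Request:
play_rows(deltas=[[0.008,0,0,0,0,0,1],[0.016,0,0,0,0,0,1],[0.024,0,0,0,0,0,1],[0.032,0,0,0,0,0,1],[0.04,0,0,0,0,0,1],[0.05,0,0,0,0,0,1],[0.07,0,0,0,0,0,1],[0.09,0,0,0,0,0,1],[0.09,0,0,0,0,0,1],[0.09,0,0,0,0,0,1]])

```text
clock: 14.3
position: [0.6528, 0.1248, 0.02]
tool_rot: [3.142, 0.0, 1.635]
force: [-0.7, 0.8, -1.3]
grip_width: 0.0147
finger_force: 60.0
```

```bash
python3 -c "
from h import *
t=grab_frame('scene')[:,:,::-1].copy();im=grab_frame('wrist')[:,:,::-1].copy()
s=observe();print(s['position'],s['tool_rot'],s['grip_width'],s['force'])
plan([.6285,.2990,.10],1.559)
cv2.imwrite('pics/m6.png',np.hstack([cv2.resize(im,(440,330)),cv2.resize(t[180:380,220:490],(360,330))]))
"
```

```text
[0.6528701  0.12393155 0.01996658] [-3.14148783e+00  4.27642003e-04  1.63385685e+00] 0.014617787046112114 [ 0.36864428 -0.7373499  -1.91027272]
row [ 0.3524 -0.0266 -0.1602] [-0.      0.0002  0.0357] dist 194.03147616775541
```

View pics/m6.png

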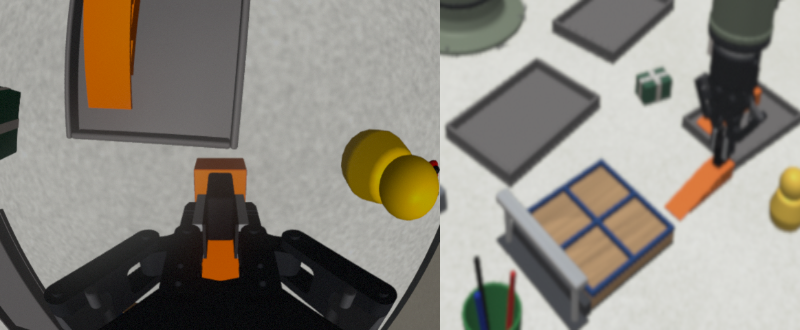

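Deck is flat and wedge1 is clear, with its tip about 35 mm past the edge. Wedge0 is in the left half of the tray. I'll carry wedge1 to the right half.

Request:
play_rows(deltas=[[0,0,-0.06,0,0,0,1],[0.02,0,-0.16,0,0,0.01,1],[0.09,-0.008,-0.16,0,0,0.02,1],[0.18,-0.015,-0.16,0,0,0.036,1],[0.27,-0.02,-0.16,0,0,0.036,1],[0.34,-0.026,-0.16,0,0,0.036,1],[0.352,-0.027,-0.16,0,0,0.036,1],[0.352,-0.027,-0.16,0,0,0.036,1],[0.352,-0.027,-0.16,0,0,0.036,1],[0.352,-0.027,-0.16,0,0,0.036,1]])

```text
clock: 15.4
position: [0.6289, 0.2972, 0.1002]
tool_rot: [3.141, 0.001, 1.557]
force: [0.5, -0.7, -1.2]
grip_width: 0.0144
finger_force: 59.8
```

Request:
play_rows(deltas=[[0,0,0.06,0,0,0,1],[0,0,0.12,0,0,0,1],[0,0,0.145,0,0,0,1],[0,0,0.149,0,0,0,1],[0,0,0.149,0,0,0,1]])

```text
clock: 15.9
position: [0.6287, 0.2984, 0.0258]
tool_rot: [3.141, 0.0, 1.558]
force: [0.6, 0.6, -1.1]
grip_width: 0.0144
finger_force: 61.1
```

Request:
play_rows(deltas=[[0,0,0.002,0,0,0,1],[0,0,0.002,0,0,0,0.8],[0,0,0.002,0,0,0,0.6],[0,0,0.002,0,0,0,0.5],[0,0,0.0,0,0,0,0.5],[0,0,-0.05,0,0,0,0.5],[0,0,-0.14,0,0,0,0.5],[-0.05,-0.03,-0.23,0,0,0,0.3],[-0.14,-0.05,-0.32,0,0,0,0],[-0.2,-0.05,-0.36,0,0,0,0]])

```text
clock: 16.9
position: [0.6016, 0.2023, 0.2055]
tool_rot: [3.141, -0.001, 1.561]
force: [1.4, -0.2, 0.0]
grip_width: 0.0831
finger_force: 0.0
```

```bash
python3 -c "
from h import *;import pickle
c=get_calibration('wrist');im=grab_frame('wrist')[:,:,::-1].copy();cv2.imwrite('pics/w7.png',im);pickle.dump(c,open('w7.pkl','wb'))
s=observe();print(s['position'],s['tool_rot'],s['grip_width'],s['force'])
"
```

```text
[0.60400907 0.19393327 0.21067634] [3.13517685e+00 8.52915582e-05 1.55298665e+00] 0.08534291836260524 [ 4.79670482 -8.93377355  6.69960403]
```

View pics/w7.png

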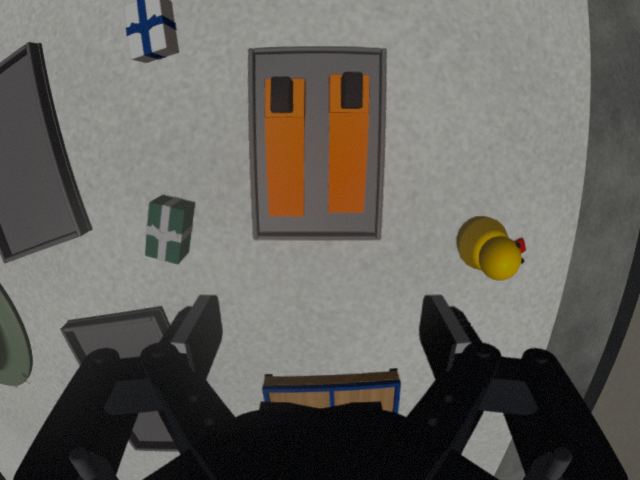

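Both wedges lie side by side and flat in the tray, at (285,145) and (348,142). The green gift is at (170,228) and the white one at (152,28). I'll measure the gifts.

```bash
python3 -c "
from h import *;import pickle
c=pickle.load(open('w7.pkl','rb'));im=cv2.imread('pics/w7.png')
h,s,v=cv2.split(cv2.cvtColor(im,cv2.COLOR_BGR2HSV));u=lambda m:m.astype(np.uint8)*255
g=(h>60)&(h<95)&(s>90);print(np.percentile(v[190:270,140:200][g[190:270,140:200]],[5,20,40,60,80,95]))
for t in(50,65,80,90): print(t,rect(u(g&(v>t)),(140,190,200,270),'wrist',.036,15,c))
b=(h>105)&(h<130)&(s>120)
print('white blue',rect(u(b),(110,0,190,70),'wrist',.036,15,c))
e=observe();print(e['position'],e['tool_rot'])
"
```

```text
Traceback (most recent call last):
IndexError: index 0 is out of bounds for axis 0 with size 0
```

Request:
play_rows(deltas=[[0,-0.09,0,0,0,0,0],[0,-0.18,0,0,0,0,0],[0,-0.27,0,0,0,0,0],[0,-0.338,0,0,0,0,0],[0,-0.338,0,0,0,0,0],[0,-0.338,0,0,0,0,0],[0,-0.338,0,0,0,0,0]])

```text
clock: 17.65
position: [0.4342, 0.2045, 0.2036]
tool_rot: [3.141, -0.0, 1.559]
force: [-0.0, -0.5, -0.5]
grip_width: 0.0853
finger_force: 0.0
```

```bash
python3 -c "
from h import *;import pickle
c=get_calibration('wrist');im=grab_frame('wrist')[:,:,::-1].copy();cv2.imwrite('pics/w8.png',im);pickle.dump(c,open('w8.pkl','wb'))
h,s,v=cv2.split(cv2.cvtColor(im,cv2.COLOR_BGR2HSV));u=lambda m:m.astype(np.uint8)*255
uv=proj('wrist',[[.4406,.1697,.036],[.432,.375,.036]],c);print(uv)
for q,(lo,hi),S in((uv[0],(60,95),40),(uv[1],(105,130),70)):
    x,y=q.astype(int);y=max(y,42);roi=(x-55,y-42,x+55,min(y+55,330))
    R=np.s_[roi[1]:roi[3],roi[0]:roi[2]]
    m=(h>lo)&(h<hi)&(s>S); print(m[R].sum(),np.percentile(v[R][m[R]],[5,20,40,60,80,95]))
    for t in(0,50,70,85): print(t,rect(u(m&(v>t)),roi,'wrist',.036,15,c)[:5])
cv2.imwrite('pics/c8.png',cv2.resize(im[0:330,210:450],(560,770))[:600])
e=observe();print(e['position'],e['tool_rot'])
"
```

```text
[[327.56385092 235.02896023]
 [315.62539742  13.72332821]]
1422 [77. 80. 81. 82. 83. 88.]
0 [(array([433.9, 190.5]), array([25.4, 14.9]), 75.5), (array([457.5, 184.2]), array([24.9, 14.1]), 75.1), (array([425.3, 156.6]), array([23.7, 14.4]), 76.1), (array([449. , 150.8]), array([24. , 14.1]), 74.5)]
50 [(array([433.9, 190.5]), array([25.4, 14.9]), 75.5), (array([457.5, 184.2]), array([24.9, 14.1]), 75.1), (array([425.3, 156.6]), array([23.7, 14.4]), 76.1), (array([449. , 150.8]), array([24. , 14.1]), 74.5)]
70 [(array([433.8, 190.1]), array([24.5, 14.9]), 75.4), (array([457.5, 183.9]), array([24.5, 14.1]), 74.7), (array([425.3, 156.6]), array([23.7, 14.4]), 76.1), (array([449. , 150.8]), array([24. , 14.1]), 74.5)]
85 []
792 [ 87.  94.  95.  97.  99. 111.]
0 [(array([439.6, 372.8]), array([37.7, 42.8]), 39.6)]
50 [(array([439.6, 372.8]), array([37.7, 42.8]), 39.6)]
70 [(array([438.7, 374. ]), array([37.4, 40.4]), 40.7)]
85 [(array([432. , 373.4]), array([40.2, 37.1]), 66.9)]
[0.43419943 0.20427234 0.20338833] [3.14105104e+00 1.64271583e-04 1.55819632e+00]
```

View pics/c8.png

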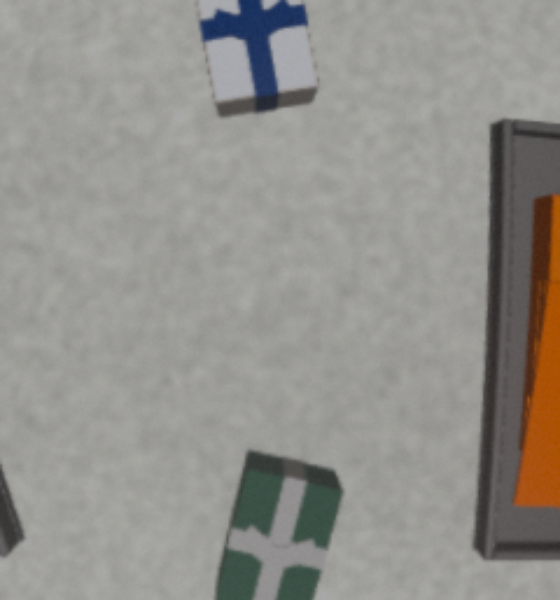

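The crop shows the white gift at top centre (255,50), rotated about +7°. The green one is at (275,540), leaning about 15° the other way. I'll plan the green grasp and measure the flat deck.

```bash
python3 -c "
from h import *
t=grab_frame('top')[:,:,::-1].copy();cv2.imwrite('pics/t8.png',t)
h,s,v=cv2.split(cv2.cvtColor(t,cv2.COLOR_BGR2HSV));u=lambda m:m.astype(np.uint8)*255
R=np.s_[135:228,305:400];m=(h>105)&(h<130)&(s>90);print(m[R].sum())
print('deck',rect(u(m),(305,135,400,228),'top',.030,100))
plan([.4414,.1705,.10],1.314);plan([.4414,.1705,.002],1.314)
"
```

```text
471
deck [(array([ 613.6, -116.4]), array([166. , 167.2]), 2.3)]
row [-0.067   0.0153  0.2066] [0.0002 0.0002 0.1165] dist 108.86047176838844
row [-0.0669  0.0153  0.4026] [0.0002 0.0002 0.1165] dist 204.1965068317981
```

Request:
play_rows(deltas=[[-0.04,0.01,0.06,0,0,0.06,0],[-0.067,0.015,0.12,0,0,0.1165,0],[-0.067,0.015,0.2,0,0,0.1165,0],[-0.067,0.015,0.29,0,0,0.1165,0],[-0.067,0.015,0.36,0,0,0.1165,0],[-0.067,0.015,0.402,0,0,0.1165,0],[-0.067,0.015,0.402,0,0,0.1165,0.2],[-0.067,0.015,0.402,0,0,0.1165,0.4],[-0.067,0.015,0.402,0,0,0.1165,0.6],[-0.067,0.015,0.402,0,0,0.1165,0.8]], newtons=40)

```text
clock: 18.75
position: [0.4412, 0.1711, 0.0038]
tool_rot: [3.14, -0.001, 1.315]
force: [-0.7, -1.4, 5.9]
grip_width: 0.0388
finger_force: 39.5
```

Request:
play_rows(deltas=[[0,0,0,0,0,0,0.8],[0,0,0,0,0,0,0.8],[0,0,0,0,0,0,0.8]])

```text
clock: 19.05
position: [0.4412, 0.1711, 0.0038]
tool_rot: [3.14, -0.001, 1.315]
force: [-0.5, -2.9, 6.9]
grip_width: 0.0389
finger_force: 39.6
```

```bash
python3 -c "
from h import *
plan([.572,-.0777,.12],1.611)
"
```

```text
row [-0.4147  0.3794 -0.2324] [ 0.0009 -0.0006 -0.1414] dist 304.1235664662737
```

Request:
play_rows(deltas=[[0,0,-0.08,0,0,0,0.8],[0,0,-0.17,0,0,0,0.8],[-0.05,0.05,-0.232,0,0,-0.02,0.8],[-0.12,0.11,-0.232,0,0,-0.05,0.8],[-0.19,0.17,-0.232,0,0,-0.08,0.8],[-0.26,0.24,-0.232,0,0,-0.11,0.8],[-0.33,0.3,-0.232,0,0,-0.14,0.8],[-0.39,0.36,-0.232,0,0,-0.141,0.8],[-0.415,0.379,-0.232,0,0,-0.141,0.8],[-0.415,0.379,-0.232,0,0,-0.141,0.8]])

```text
clock: 20.05
position: [0.5717, -0.0806, 0.1193]
tool_rot: [3.14, 0.001, 1.607]
force: [0.9, 1.0, -1.3]
grip_width: 0.0381
finger_force: 42.1
```

Request:
play_rows(deltas=[[0,0,0.05,0,0,0,0.8],[0,0,0.11,0,0,0,0.8],[0,0,0.15,0,0,0,0.8],[0,0,0.17,0,0,0,0.8],[0,0,0.18,0,0,0,0.8],[0,0,0.18,0,0,0,0.8]])

```text
clock: 20.65
position: [0.5713, -0.0774, 0.0287]
tool_rot: [3.141, -0.0, 1.611]
force: [0.5, 0.3, -2.2]
grip_width: 0.0386
finger_force: 42.1
```

```bash
python3 -c "
from h import *
s=observe();print(s['position'],s['tool_rot'],s['grip_width'],s['finger_force'],s['force'])
"
```

```text
[ 0.57127164 -0.07743662  0.02874669] [ 3.14138557e+00 -5.40732479e-05  1.61076278e+00] 0.038559151002760673 42.1258807182312 [ 0.45404067  0.33431993 -2.23124634]
```

Request:
play_rows(deltas=[[0,0,0.003,0,0,0,0.8],[0,0,0.006,0,0,0,0.8],[0,0,0.006,0,0,0,0.8],[0,0,0.006,0,0,0,0.45],[0,0,0.006,0,0,0,0.4],[0,0,0.0,0,0,0,0.4],[0,0,-0.03,0,0,0,0.4],[0,0,-0.1,0,0,0,0.4],[0,0,-0.2,0,0,0,0.4],[0.05,0,-0.3,0,0,0,0.2]])

```text
clock: 21.65
position: [0.57, -0.0584, 0.1763]
tool_rot: [3.141, 0.001, 1.606]
force: [1.3, 1.4, 1.0]
grip_width: 0.0646
finger_force: 0.0
```

```bash
python3 -c "
from h import *
s=observe();print(s['position'],s['tool_rot'],s['grip_width'],s['finger_force'],s['force'])
plan([.432,.31,.21],1.69)
"
```

```text
[ 0.56998584 -0.058401    0.1763199 ] [3.14073262e+00 1.49640849e-03 1.60593597e+00] 0.06455179355318387 0.0 [1.30560938 1.40779982 1.04535816]
row [ 0.7459 -0.2499 -0.0687] [ 0.0004  0.0007 -0.0401] dist 394.8338132409394
```

Request:
play_rows(deltas=[[0.08,-0.03,-0.02,0,0,0,0.1],[0.17,-0.06,-0.05,0,0,-0.01,0],[0.26,-0.09,-0.065,0,0,-0.02,0],[0.35,-0.12,-0.065,0,0,-0.03,0],[0.44,-0.15,-0.065,0,0,-0.04,0],[0.53,-0.18,-0.065,0,0,-0.04,0],[0.62,-0.21,-0.065,0,0,-0.04,0],[0.7,-0.24,-0.065,0,0,-0.04,0],[0.74,-0.25,-0.065,0,0,-0.04,0],[0.74,-0.25,-0.065,0,0,-0.04,0]])

```text
clock: 22.65
position: [0.4294, 0.3122, 0.2064]
tool_rot: [3.141, -0.001, 1.698]
force: [0.1, 0.2, 0.0]
grip_width: 0.0856
finger_force: 0.0
```

```bash
python3 -c "
from h import *
c=get_calibration('wrist');im=grab_frame('wrist')[:,:,::-1].copy();cv2.imwrite('pics/w9.png',im)
h,s,v=cv2.split(cv2.cvtColor(im,cv2.COLOR_BGR2HSV));u=lambda m:m.astype(np.uint8)*255
x,y=proj('wrist',[.432,.374,.036],c)[0].astype(int);print(x,y)
roi=(x-60,max(y-70,0),x+60,y+70);R=np.s_[roi[1]:roi[3],roi[0]:roi[2]]
print('V',np.percentile(v[R],[1,10,30,50,70,90,99]))
b=(h>105)&(h<130)&(s>120)
for t in(60,85,95): print('blue',t,rect(u(b&(v>t)),roi,'wrist',.036,15,c))
for t in(165,175,185): print('white',t,rect(u((v>t)&(s<40)),roi,'wrist',.036,30,c))
w=u(((v>172)&(s<45))|(b&(v>85)));w=cv2.morphologyEx(w,cv2.MORPH_CLOSE,np.ones((5,5),np.uint8));print('all',rect(w,roi,'wrist',.036,200,c))
e=observe();print(e['position'],e['tool_rot'])
# green placed?
t=grab_frame('top')[:,:,::-1].copy();cv2.imwrite('pics/t9.png',t)
h,s,v=cv2.split(cv2.cvtColor(t,cv2.COLOR_BGR2HSV));print('green',rect(u((h>55)&(h<95)&(s>60)),(305,135,400,228),'top',.058,5))
"
```

```text
332 133
V [ 98. 148. 152. 155. 157. 161. 170.]
blue 60 [(array([431.1, 399.7]), array([ 5.4, 16.4]), 7.6)]
blue 85 [(array([431.1, 399.7]), array([ 5.4, 16.4]), 7.6)]
blue 95 [(array([431.1, 399.7]), array([ 5.4, 16.4]), 7.6)]
white 165 [(array([443.1, 398.2]), array([12.6, 22.8]), 7.8), (array([448.7, 364.5]), array([12.7, 22. ]), 8.2), (array([420.2, 394.1]), array([12.5, 22.7]), 7.4), (array([425.4, 360.9]), array([12.7, 22.8]), 7.6)]
white 175 []
white 185 []
all [(array([436.6, 391.9]), array([21.7, 36.1]), 26.6)]
[0.43033099 0.31008573 0.20640048] [ 3.14113960e+00 -3.16412765e-04  1.69607002e+00]
green [(array([556.3, -95.4]), array([13.1, 17.4]), 0.1), (array([555.1, -61.8]), array([11. , 19.6]), 0.2), (array([583.7, -95.4]), array([ 6.6, 17.4]), 0.1), (array([581.4, -59.5]), array([ 6.6, 15.3]), 0.1)]
```

```bash
python3 -c "
from h import *
plan([.4343,.3794,.002],1.715)
"
```

```text
row [0.1391 0.0239 0.4087] [ 0.0003 -0.     -0.0099] dist 216.19103410863138
```

Request:
play_rows(deltas=[[0.06,0.01,0.06,0,0,-0.005,0],[0.139,0.024,0.1,0,0,-0.01,0],[0.139,0.024,0.18,0,0,-0.01,0],[0.139,0.024,0.27,0,0,-0.01,0],[0.139,0.024,0.36,0,0,-0.01,0],[0.139,0.024,0.408,0,0,-0.01,0],[0.139,0.024,0.408,0,0,-0.01,0.2],[0.139,0.024,0.408,0,0,-0.01,0.4],[0.139,0.024,0.408,0,0,-0.01,0.6],[0.139,0.024,0.408,0,0,-0.01,0.8]], newtons=40)

```text
clock: 23.75
position: [0.4354, 0.3801, 0.0038]
tool_rot: [3.139, -0.002, 1.715]
force: [0.9, -3.0, 7.4]
grip_width: 0.0389
finger_force: 39.2
```

Request:
play_rows(deltas=[[0,0,0,0,0,0,0.8],[0,0,0,0,0,0,0.8],[0,0,0,0,0,0,0.8]])

```text
clock: 24.05
position: [0.4354, 0.3801, 0.0037]
tool_rot: [3.139, -0.002, 1.715]
force: [-0.6, -2.5, 8.9]
grip_width: 0.0386
finger_force: 39.4
```

```bash
python3 -c "
from h import *
plan([.654,-.0744,.13],1.611)
"
```

```text
row [-0.9619  0.3031 -0.2532] [ 0.0011 -0.0008  0.0495] dist 519.8940149959483
```

Request:
play_rows(deltas=[[0,0,-0.08,0,0,0,0.8],[0,0,-0.17,0,0,0,0.8],[-0.06,0.02,-0.25,0,0,0.01,0.8],[-0.15,0.05,-0.253,0,0,0.02,0.8],[-0.24,0.08,-0.253,0,0,0.03,0.8],[-0.33,0.11,-0.253,0,0,0.04,0.8],[-0.42,0.14,-0.253,0,0,0.05,0.8],[-0.51,0.17,-0.253,0,0,0.05,0.8],[-0.6,0.2,-0.253,0,0,0.05,0.8],[-0.69,0.23,-0.253,0,0,0.05,0.8]])

```text
clock: 25.05
position: [0.5986, 0.0529, 0.1298]
tool_rot: [3.139, -0.001, 1.61]
force: [0.5, 1.0, -2.0]
grip_width: 0.0385
finger_force: 42.0
```

```bash
python3 -c "
from h import *
s=observe();print(s['position'],s['tool_rot'],s['grip_width'],s['finger_force'],s['force'])
plan([.654,-.0744,.13],1.611)
"
```

```text
[0.59856941 0.05290831 0.12984286] [ 3.13945161e+00 -5.93596169e-04  1.61023061e+00] 0.03854993302523374 42.036083936691284 [ 0.49189834  1.00746023 -1.98215866]
row [-0.2588  0.1007 -0.0003] [ 0.001  -0.0003 -0.0004] dist 138.85236593425967
```

Request:
play_rows(deltas=[[-0.08,0.03,0,0,0,0,0.8],[-0.16,0.06,0,0,0,0,0.8],[-0.23,0.09,0,0,0,0,0.8],[-0.262,0.1,0,0,0,0,0.8],[-0.262,0.1,0.03,0,0,0,0.8],[-0.262,0.1,0.09,0,0,0,0.8],[-0.262,0.1,0.15,0,0,0,0.8],[-0.262,0.1,0.19,0,0,0,0.8],[-0.262,0.1,0.202,0,0,0,0.8],[-0.262,0.1,0.202,0,0,0,0.8]])

```text
clock: 26.05
position: [0.6521, -0.073, 0.0272]
tool_rot: [-3.141, -0.001, 1.611]
force: [-0.6, -0.2, -1.2]
grip_width: 0.0386
finger_force: 42.3
```

Request:
play_rows(deltas=[[0,0,0.003,0,0,0,0.8],[0,0,0.004,0,0,0,0.8],[0,0,0.004,0,0,0,0.8],[0,0,0.004,0,0,0,0.45],[0,0,0.004,0,0,0,0.4],[0,0,0.0,0,0,0,0.4],[0,0,-0.03,0,0,0,0.4],[0,0,-0.1,0,0,0,0.4],[0,0,-0.2,0,0,0,0.4],[0.05,0,-0.3,0,0,0,0.4]])

```text
clock: 27.05
position: [0.6516, -0.0552, 0.1752]
tool_rot: [3.141, 0.002, 1.606]
force: [1.4, 0.2, 0.4]
grip_width: 0.0512
finger_force: 0.0
```

Request:
play_rows(deltas=[[0.09,-0.02,-0.05,0,0,0,0.4],[0.18,-0.05,-0.06,0,0,0,0.4],[0.24,-0.08,-0.06,0,0,0,0.4],[0.24,-0.08,-0.06,0,0,0,0.4],[0.24,-0.08,-0.06,0,0,0,0.4]])

```text
clock: 27.55
position: [0.6071, 0.0669, 0.203]
tool_rot: [3.14, -0.0, 1.611]
force: [0.1, -1.0, 0.4]
grip_width: 0.051
finger_force: 0.0
```

```bash
python3 -c "
from h import *
t=grab_frame('top')[:,:,::-1].copy();cv2.imwrite('pics/t10.png',t);s=grab_frame('scene')[:,:,::-1].copy();cv2.imwrite('pics/s10.png',s)
print(observe()['position'],observe()['tool_rot'])
cv2.imwrite('pics/m10.png',np.vstack([np.hstack([cv2.resize(t[130:230,140:420],(560,200)),cv2.resize(t[255:325,420:494],(211,200))]),cv2.resize(s[190:370,130:520],(771,356))]))
"
```

```text
[0.60746389 0.06532607 0.20245889] [3.14084668e+00 4.19795017e-04 1.60886139e+00]
```

View pics/m10.png

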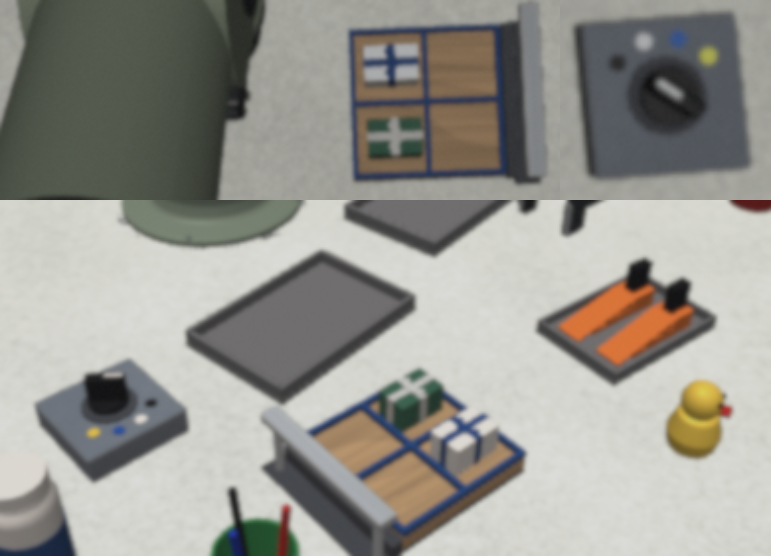

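Both gifts lie flat in the front compartments, and both wedges lie flat in the tray. The bar on the knob points at the black mark (upper-left), so it needs +1.2 rad clockwise to reach blue.

```bash
python3 -c "
from h import *
plan([.376,-.338,.20],.96)
"
```

```text
row [-0.7884 -0.4933  0.0049] [4.000e-04 1.000e-04 3.098e-01] dist 465.03064419667385
```

Request:
play_rows(deltas=[[-0.07,-0.04,0,0,0,0.03,0.4],[-0.15,-0.09,0,0,0,0.06,0.4],[-0.23,-0.14,0,0,0,0.1,0.4],[-0.31,-0.19,0,0,0,0.14,0.4],[-0.39,-0.24,0,0,0,0.18,0.4],[-0.47,-0.29,0,0,0,0.22,0.4],[-0.55,-0.34,0,0,0,0.26,0.4],[-0.63,-0.39,0,0,0,0.3,0.4],[-0.71,-0.44,0,0,0,0.31,0.4],[-0.788,-0.493,0.005,0,0,0.31,0.4]])

```text
clock: 28.65
position: [0.3747, -0.3396, 0.1998]
tool_rot: [3.141, 0.0, 0.958]
force: [0.8, -0.6, -0.3]
grip_width: 0.0516
finger_force: 0.0
```

Request:
play_rows(deltas=[[0,0,0,0,0,0,0.4],[0,0,0,0,0,0,0.4],[0,0,0,0,0,0,0.4]])

```text
clock: 28.95
position: [0.3764, -0.3369, 0.1993]
tool_rot: [-3.141, -0.0, 0.961]
force: [-0.7, -0.3, -0.2]
grip_width: 0.0512
finger_force: 0.0
```

```bash
python3 -c "
from h import *;import pickle
c=get_calibration('wrist');im=grab_frame('wrist')[:,:,::-1].copy();cv2.imwrite('pics/w11.png',im);pickle.dump(c,open('w11.pkl','wb'))
e=observe();print(e['position'],e['tool_rot'],e['qpos'])
print(proj('wrist',[[.376,-.338,.077]],c))
cv2.imwrite('pics/c11.png',cv2.resize(im[140:340,200:440],(720,600)))
"
```

```text
[ 0.37670447 -0.33656507  0.199316  ] [-3.14152056e+00 -1.55450417e-04  9.61540361e-01] [ 0.16760074  0.39409617  0.58408766  1.94162995 -0.2772535   0.88528468
  0.2846111 ]
[[320.77279906 213.43110119]]
```

View pics/c11.png

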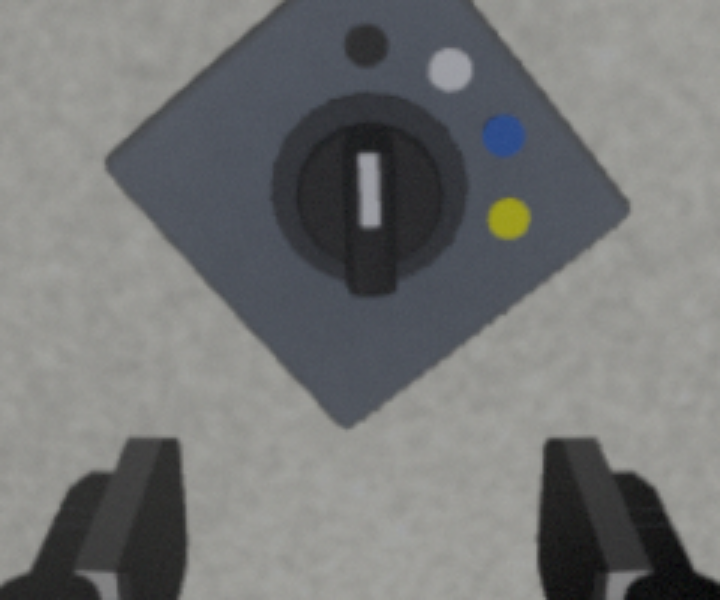

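The knob bar is vertical at (370,220) in the crop, with its pointer at the black mark. It is aligned with the tool and nearly centred, so I'll descend and grip.

```bash
python3 -c "
from h import *;import pickle
c=pickle.load(open('w11.pkl','rb'))
P=cast('wrist',[(323,212),(322.5,191),(323.7,236)],.077,c);print(P)
plan([P[0,0],P[0,1],.046],.98)
"
```

```text
[[ 0.37815334 -0.33804629  0.077     ]
 [ 0.38769026 -0.32364251  0.077     ]
 [ 0.36697767 -0.35512843  0.077     ]]
row [-0.0008  0.0041  0.3066] [-0.     -0.0001 -0.0088] dist 153.33000429814936
```

Request:
play_rows(deltas=[[0,0.004,0.08,0,0,-0.009,0.5],[0,0.004,0.17,0,0,-0.009,0.5],[0,0.004,0.25,0,0,-0.009,0.5],[0,0.004,0.295,0,0,-0.009,0.5],[0,0.004,0.305,0,0,-0.009,0.5],[0,0.004,0.305,0,0,-0.009,0.6],[0,0.004,0.305,0,0,-0.009,0.8],[0,0.004,0.305,0,0,-0.009,0.9],[0,0.004,0.305,0,0,-0.009,0.9],[0,0.004,0.305,0,0,-0.009,0.9]], newtons=30)

```text
clock: 30.0
position: [0.3785, -0.3381, 0.0482]
tool_rot: [3.14, -0.0, 0.98]
force: [-2.7, 1.9, 6.4]
grip_width: 0.0131
finger_force: 31.2
```

Request:
play_rows(deltas=[[0,0,0,0,0,0.06,0.9],[0,0,0,0,0,0.12,0.9],[0,0,0,0,0,0.18,0.9],[0,0,0,0,0,0.24,0.9],[0,0,0,0,0,0.3,0.9],[0,0,0,0,0,0.36,0.9],[0,0,0,0,0,0.42,0.9],[0,0,0,0,0,0.48,0.9],[0,0,0,0,0,0.54,0.9],[0,0,0,0,0,0.573,0.9]])

```text
clock: 31.0
position: [0.3792, -0.3401, 0.0484]
tool_rot: [3.138, -0.004, -0.225]
force: [1.5, -10.1, -3.3]
grip_width: 0.0126
finger_force: 30.1
```

Request:
play_rows(deltas=[[0,0,0,0,0,0,0.9],[0,0,0,0,0,0,0.9],[0,0,0,0,0,0,0.7],[0,0,0,0,0,0,0.5],[0,0,0,0,0,0,0.5],[0,0,-0.03,0,0,0,0.5],[0,0,-0.1,0,0,0,0.5],[0,0,-0.2,0,0,0,0.5],[0,0,-0.3,0,0,0,0.5],[0,0,-0.3,0,0,0,0.5]])

```text
clock: 32.0
position: [0.3793, -0.3397, 0.2018]
tool_rot: [3.14, -0.007, -0.22]
force: [0.5, -0.6, -0.7]
grip_width: 0.0425
finger_force: 0.0
```

```bash
python3 -c "
from h import *
e=observe();print(e['position'],e['tool_rot'],e['force'])
c=get_calibration('wrist');im=grab_frame('wrist')[:,:,::-1].copy();cv2.imwrite('pics/w12.png',im)
h,s,v=cv2.split(cv2.cvtColor(im,cv2.COLOR_BGR2HSV));u=lambda m:m.astype(np.uint8)*255
x,y=proj('wrist',[[.3782,-.338,.077]],c)[0].astype(int);print(x,y)
roi=(x-20,y-30,x+20,y+30)
print('pointer',rect(u((v>110)&(s<60)),roi,'wrist',.077,10,c))
roi=(x-80,max(y-90,0),x+80,y+90)
print('blue',rect(u((h>105)&(h<130)&(s>130)),roi,'wrist',.035,20,c))
print('yellow',rect(u((h>22)&(h<35)&(s>150)),roi,'wrist',.035,20,c))
t=grab_frame('top')[:,:,::-1].copy();cv2.imwrite('pics/t12.png',t)
h,s,v=cv2.split(cv2.cvtColor(t,cv2.COLOR_BGR2HSV))
print('green',rect(u((h>55)&(h<95)&(s>60)),(305,135,400,228),'top',.058,5))
print('deckbright',rect(u((v>140)&(s<50)),(310,140,396,222),'top',.058,5))
print('orange',rect(u((h<18)&(s>170)&(v>100)),(140,145,250,230),'top',.02,50))
"
```

```text
[ 0.37934516 -0.33967144  0.20178241] [ 3.13982679 -0.00659362 -0.22049329] [ 0.50916449 -0.59767567 -0.69950098]
317 214
pointer [(array([ 386.3, -342. ]), array([ 4.1, 19.1]), 77.4)]
blue [(array([ 419.5, -349.5]), array([11.7, 10.9]), 77.4)]
yellow [(array([ 407. , -372.1]), array([11.6, 11.6]), 32.9)]
green [(array([557.4, -95.4]), array([11. , 17.4]), 0.1), (array([555.1, -60.7]), array([11. , 17.4]), 0.2), (array([583.7, -95.4]), array([ 6.6, 17.4]), 0.1), (array([581.4, -59.5]), array([ 6.6, 15.3]), 0.1)]
deckbright [(array([ 608.5, -108.2]), array([179.9, 179.3]), 90.0), (array([664.6, -89.8]), array([13.4, 24.1]), 0.1), (array([640., -57.]), array([13.4, 24.1]), 0.3), (array([641.2, -92. ]), array([11.1, 24. ]), 0.1), (array([664.6, -55.8]), array([13.4, 22. ]), 0.0), (array([ 521.4, -135.4]), array([  4.3, 136.1]), 0.2), (array([570.5, -78. ]), array([43.8, 28.4]), 59.6)]
orange []
```

The knob pointer lies at −12.6°, in line with the blue mark. The gifts are still centred in their cells, and the arm is clear of everything.

```bash
python3 -c "
from workcell import *
print(job_done())"
```

```text
the job is handed in; nothing more can be done
None
```

I handed the job in: the deck is flat, both wedges lie in the small tray, the two gift boxes present (green and white) are in separate compartments and the selector is at blue. `job_done()` returned no verdict. I last saw the wedges in the tray before I turned the knob, because my final colour check did not pick them up.

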